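# Present the trackball over its socket on a level tray

### The arm

A 7-joint arm with a two-finger parallel gripper is mounted at the origin on a cart in front of the work surface, level with it; the furniture and walls round the work are solid. World frame = base frame: x ahead of the robot, y to its left, z up, the work surface at z = 0. Lengths are in m, angles in rad, forces in N, time in s.
With the tool pointing down it reaches from about 0.4 to 0.85 m from the base axis. Payload 10.4 kg.
Tool frame: the origin (TCP) lies on the centre line of the jaws, within the pads' length; the fingertips stand 14 mm ahead of it and the grasp point (between the pads) lies 5 mm behind it (manip.tip_reach is the distance from the TCP to the fingertips, in m); z points along the fingers, y is the line along which they close (so a half turn about z gives the same grasp; the last joint's range is limited). The gripper opens to 85 mm and grips with 20 to 120 N. Pads are 22 mm wide; open, the fingers measure 114 mm over their backs; the gripper's body (76 mm by 85 mm) begins 54 mm behind the grasp point. The pads swing forward as they close: fully open they stand 13 mm farther back than shut.
Start: joints at [-1.3, 0.332, -0.065, 1.46, 0.022, 1.35, -0.088], TCP at [0.181, 0.598, 0.245] pointing down, gripper open.
Joint ranges: [-2.6, 2.6], [-0.5, 2.12], [-1.47, 1.34], [0.16, 2.42], [-1.27, 4.41], [0.06, 2.06], [-2.6, 2.6]. Speed limits (rad/s): [2.22, 2.22, 2.79, 2.79, 3.14, 3.14, 3.14].

### API

Orientations are given as a unit quaternion [x, y, z, w].
In Python, from workcell import manip gives the robot as it stands.
- The arm moves only by the shell command python3 -m pendant 'ROWS' [FORCE]. ROWS is JSON, a list of rows, each a list of 7 numbers: the shift along the tool's x, y, z in units of 50 mm (1.0 is 50 mm), then the turn, a rotation vector about the tool's x, y, z in units of 8 degrees (1.0 is 8 degrees), then the opening, from -1 (shut) to 1 (fully open), so that 0 is half open. In form: [[dx, dy, dz, ax, ay, az, jaw], ...]. A call has exactly 10 rows; each row is the pose to reach, as a shift and turn from the pose commanded when the call began, along the tool's axes at that moment; what a row does not reach only later rows make up. A row lasts 1/8 s, in which the tool goes at most 62.5 mm and 10.7 degrees, less where a joint would pass 70% of its speed; a pose out of reach is approached as far as the arm can. A call with a gripper value outside its range is refused whole. The fingers move at their own pace and stop on an object; FORCE is the grip in N (left out, the last holds). Time passes only in rows, so rows that repeat a pose let the fingers close, or fill a call up. It gives the time, the measured TCP pose, the force, the opening and the grip force at its end, in the units of the state.
- manip.get_obs(): the state, without advancing time (a new reading comes with each control period).
- manip.camera(name): name is "scene" or "side" or "wrist"; returns (picture, depth): 420x560x3 uint8, red, green, blue; 420x560 float32, m along the optical axis (not along the pixel's ray), 0 where there is no reading.
- manip.get_calibration(name): a dict with "fx", "fy", "cx", "cy" (pixels), "xyz" and "orientation" of the camera in the world. Camera axes: x right, y up, looking along -z (the intrinsics and any distortion apply to the point x, -y, -z); pixel columns grow to the right and rows downward; lengths in m; the calibration is good to about 2 mm. A picture is of the moment at which its call begins: read the wrist's pose just before it. get_calibration takes no time and is no camera call; for the wrist camera it gives the pose at the moment of the call.
- manip.hand_in(): hands the job in; it is judged then, once.
Trained networks look in the newest picture that a camera, given by its name, has taken for a name from the list of things; names that differ only in an ending like _2 or _b are one class to them, and where a whole thing is asked for, a point or a joint stands for the part that bears it (a point fixed in the world has none). Each returns a list of dicts, best first, with "p" (0 to 1); they miss things now and then, are a little off and sometimes report something else, mostly with a low value. They report only what shows in the picture. A call takes as long as a camera call. They do not tell look-alikes from the thing itself.
- manip.find_in(thing, camera): "box" ([left, top, right, bottom] in pixels, round what is visible of it).
- manip.trace(thing, camera): "pixels" (420x560 bool, what is visible of it) and "box" ([left, top, right, bottom] in pixels, round what is visible of it).
- manip.tip_of(thing, camera): "pixel" ([column, row] in pixels: a listed point, or the origin of a listed thing).
The state is a dict: "clock": time; "joint_pos": joint angles; "joint_velocities": joint speeds; "tau": joint torques, N m; "position": TCP position; "ee_rot": TCP orientation; "ft_force": force on the tool from outside, world axes, zero at the start; "torque": the same for the moment, N m; "grip_width": opening from 0.0 (shut) to 1.0 (fully open); "grasp_force": force on a finger pad.
Only numpy, scipy, OpenCV 4.12 (cv2) and the standard library are available. Lean on these libraries where they do the work, as an engineer would, in place of code of your own. Each camera call takes 0.05 s, during which the arm holds its last target. There are 200 camera calls.

### The job

The trackball is going back into the editing controller: first slide the controller's dust shutter fully open to uncover the empty socket. Then lift the service tray by its bridge handle and carry it with the white ball lying loose in its pocket, never tipping it so that the ball leaves the pocket, until the ball's pocket is straight above the socket with the tray's underside about 12 cm above the panel. Finish there, still holding the tray level and still in the air by its handle (do not put it down or let go), and leave the other things on the desk alone.

Things in the scene. Friction and masses are not known exactly. Their poses are not given: they have to be found in the camera images.
- shutter_grip (a point): Centre of the black ridge on the controller's dust shutter, a 56 x 54 x 4 mm aluminium plate lying on the panel. Ridge: 12 mm thick (own y), 40 mm long (own x), 20 mm high, its top 10 mm above this point. Same axes as the controller; the shutter slides along own -y to open.
- shutter (a joint): How far the shutter is open, m: 0 = shut over the socket, 0.068 = fully open at its stop; starts at 0 to 0.015. Grows as it moves along the controller's own -y; friction about 2 N, stays where it is left.
- socket (a point): Centre of the mouth of the round trackball socket (42 mm wide, 22 mm deep) in the controller's top face, 36 mm above the desk. Controller: fixed flat grey box, 120 mm (own x) x 180 mm (own y), its middle 8 mm towards own +x and 42 mm towards own -y from here; eight low black keys along the far (+x) edge. Left or right of the boombox, the tray on the other side; yaw within 0.35 rad.
- tray_grip (a point): Centre of the black grip bar of the tray's bridge handle, 92 mm above the underside, over the tray's middle. Bar: 14 mm thick (own x), 80 mm long (own y), 24 mm high, on two thin posts. Aluminium tray: 164 mm (own x) x 92 mm (own y), edge 12 mm high, 0.24 to 0.39 kg, on the desk, yaw within 0.45 rad. Ball pocket on its own +x side (far from the robot), three fixed steel rollers on its -x side.
- pocket (a point): Centre of the ball when in the middle of its pocket: 50 mm along the tray's own +x from the grip bar's centre and 68 mm below it, 24 mm above the tray's underside. The pocket is a steel ring 4 mm high on the tray floor; the ball can roll about 4 mm any way in it and climbs out at about 35 degrees of tilt.
- ball_center (a point): Centre of the loose white ball, 38 mm across, about 50 g, lying in the pocket of the tray.
- mug: Orange mug, bystander, about 80 mm across and 101 mm high; origin in the middle of its underside.
- cassette_1: Dark cassette, bystander, 64 x 100 x 12 mm, flat on the desk in front of the boombox; origin in the middle of its underside.
- usb_stick: Blue memory stick, bystander, 95 x 27 x 14 mm, flat on the desk; origin in the middle of its underside. The boombox behind it (fixed, 132 mm high, about 225 x 285 mm, round x = 0.6, y = -0.02) stands between tray and controller.
There are look-alikes about, which are no part of the job. Of the things shaped like the part that bears ball_center, the white one is meant.

How it is judged:
On the way, in this order (a step that is already met when the one before it is completed fails the run):
1. the dust shutter is slid fully open while the tray still stands on the desk (value of joint shutter above 0.058 m and height (world z) of tray_grip below 0.11 m), for 0.2 s.
2. the tray is lifted off the desk in the gripper with the ball in its pocket (height (world z) of tray_grip above 0.14 m and contact force between the fingers and tray above 1 N and distance between ball_center and pocket below 0.012 m and value of joint shutter above 0.055 m), for 0.2 s.
At the end, for the whole second after the job is handed in: The gripper still holds the tray in the air, at rest, level within 0.10 rad, grip bar centre 188 to 308 mm above the desk, pocket centre within 20 mm of straight above the socket, ball within 12 mm of the pocket centre, shutter open by more than 55 mm (horizontal distance between pocket and socket below 0.02 m and height (world z) of tray_grip between 0.188 and 0.308 m and angle between tray_grip's own z axis and vertical below 0.1 rad and distance between ball_center and pocket below 0.012 m and contact force between the fingers and tray above 1 N and linear speed of tray below 0.03 m/s and angular speed of tray below 0.2 rad/s and value of joint shutter above 0.055 m); the arm keeps its last pose, push and grip.
It fails at once if the ball leaves its pocket (distance between ball_center and pocket above 0.016 m).
It fails at once if the tray is tipped by more than 0.4 rad (angle between tray_grip's own z axis and vertical above 0.4 rad).
It fails at once if a bystander (mug, cassette, memory stick) is shifted by more than 30 mm (distance of any of mug, cassette_1, usb_stick from where it was at the start of the episode above 0.03 m).
It also fails if it takes over 70 s, if anything falls off the work surface, if the arm or the gripper's body presses on something with over 40 N, if the wrist force passes 120 N, or if a joint passes its speed limit or range.

## Working session

There is one attempt and no reset: what is moved stays moved. The work goes in short steps, Python scripts to look and compute and a shell command to move; the robot and the scene stay as the last step left them, time stands still between calls to the robot, and variables do not carry over. Pictures are saved under pics/ and viewed, at most 10 in all, crops included, and the job is handed in when it is done.

```bash
ls; mkdir -p pics
cat > h.py <<'E'
import numpy as np, cv2
from workcell import manip
from scipy.spatial.transform import Rotation as R
def shot(cam, name=None):
    cal=manip.get_calibration(cam); im,d=manip.camera(cam)
    if name: cv2.imwrite(f'pics/{name}.png', im[:,:,::-1])
    return im,d,cal
def ray(cal,u,v):
    r=np.array([(u-cal['cx'])/cal['fx'],-(v-cal['cy'])/cal['fy'],-1.])
    return np.array(cal['xyz']), R.from_quat(cal['orientation']).apply(r)
def px2w(cal,d,u,v):
    o,r=ray(cal,u,v); u,v=int(round(u)),int(round(v))
    p=d[max(v-1,0):v+2,max(u-1,0):u+2]; p=p[p>0]
    return o+r*np.median(p) if len(p) else None
def atz(cal,u,v,z):
    o,r=ray(cal,u,v); return o+r*(z-o[2])/r[2]
def cloud(cal,d,mask=None):
    v,u=np.nonzero((d>0)&(mask if mask is not None else True))
    z=d[v,u]; c=np.c_[(u-cal['cx'])/cal['fx']*z,-(v-cal['cy'])/cal['fy']*z,-z]
    return R.from_quat(cal['orientation']).apply(c)+cal['xyz'],u,v
E
python3 - <<'E'
from h import *
np.set_printoptions(precision=3,suppress=True)
for c in ['scene','side']:
    im,d,cal=shot(c,c+'0'); print(c,cal)
    for t in ['shutter_grip','socket','tray_grip','pocket','ball_center','mug','cassette_1','usb_stick']:
        for r in manip.tip_of(t,c)[:3]:
            u,v=r['pixel']; ok=0<=u<560 and 0<=v<420
            print(t,round(r['p'],2),np.round(r['pixel']),px2w(cal,d,u,v) if ok else '')
E
```

```text
pics
scene {'fx': 401.7635251516017, 'fy': 401.7635251516017, 'cx': 281.5528672724843, 'cy': 217.5406455080423, 'xyz': array([-0.164, -0.666,  0.591]), 'orientation': array([ 0.466, -0.211, -0.339,  0.789])}
shutter_grip 0.71 [179. 205.] [0.427 0.292 0.042]
socket 0.58 [172. 203.] [0.404 0.291 0.057]
tray_grip 0.66 [358. 274.] [ 0.446 -0.328  0.095]
pocket 0.72 [370. 290.] [ 0.444 -0.362  0.073]
pocket 0.57 [238. 253.] [0.414 0.014 0.003]
ball_center 0.63 [373. 290.] [ 0.491 -0.344  0.036]
ball_center 0.6 [424. 298.] [ 0.552 -0.434  0.029]
ball_center 0.54 [356. 265.] [ 0.459 -0.312  0.104]
mug 0.46 [372. 292.] [ 0.467 -0.354  0.05 ]
cassette_1 0.77 [271. 267.] [ 0.424 -0.098  0.009]
usb_stick 0.48 [238. 255.] [0.41  0.011 0.   ]
side {'fx': 499.83028296562776, 'fy': 499.83028296562776, 'cx': 283.1666480756285, 'cy': 210.75190295530052, 'xyz': array([ 0.156, -1.075,  0.748]), 'orientation': array([ 0.496, -0.092, -0.16 ,  0.848])}
shutter_grip 0.59 [203. 190.] [0.421 0.29  0.052]
socket 0.75 [202. 192.] [0.415 0.292 0.046]
socket 0.59 [241. 273.] [ 0.418 -0.105  0.01 ]
socket 0.43 [311. 320.] [ 0.498 -0.35   0.037]
tray_grip 0.77 [288. 294.] [ 0.454 -0.33   0.104]
pocket 0.64 [313. 322.] [ 0.501 -0.352  0.032]
pocket 0.54 [204. 189.] [0.422 0.293 0.054]
ball_center 0.73 [354. 343.] [ 0.552 -0.436  0.03 ]
ball_center 0.54 [329. 285.] [ 0.585 -0.254  0.033]
ball_center 0.49 [305. 318.] [ 0.489 -0.34   0.036]
cassette_1 0.64 [241. 274.] [ 0.418 -0.108  0.008]
cassette_1 0.56 [311. 319.] [ 0.497 -0.348  0.038]
usb_stick 0.65 [226. 251.] [0.412 0.013 0.002]
```

Run:
```python
import cv2,numpy as np
a=cv2.imread('pics/scene0.png');b=cv2.imread('pics/side0.png')
cv2.imwrite('pics/v1.png',cv2.resize(a,(800,600)));cv2.imwrite('pics/v2.png',cv2.resize(b,(800,600)))
```

```text
(no output)
```

View pics/v1.png

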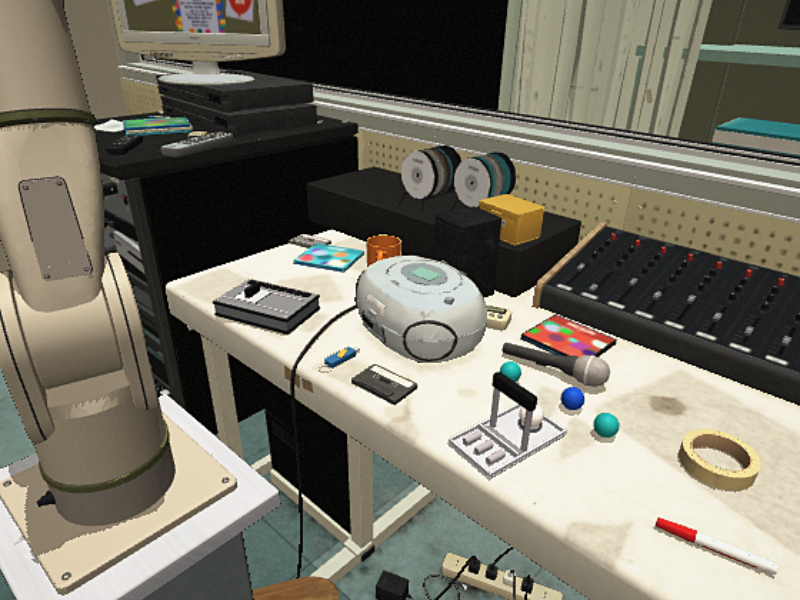

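View pics/v2.png

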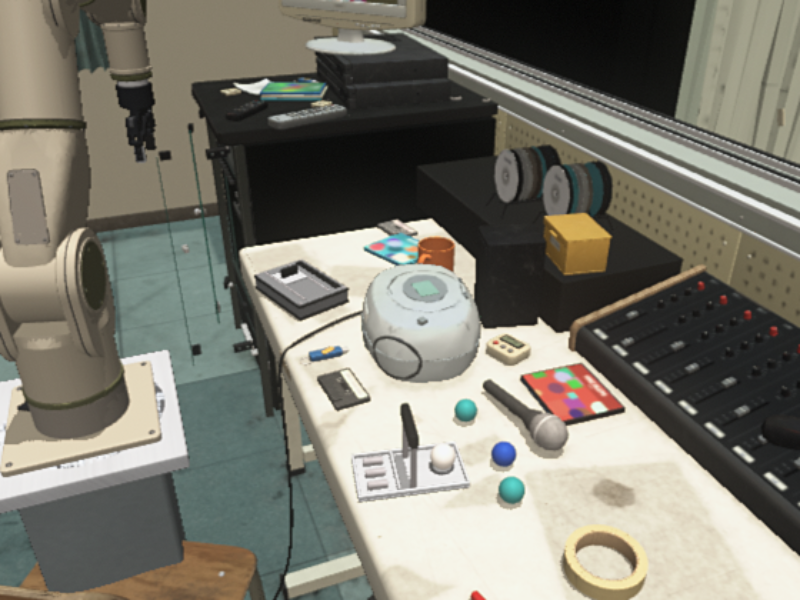

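The scene view shows the controller (265,305) left of the boombox with its black ridge at (252,288). The tray with its black handle is at (510,435), with the white ball at (532,415) on it; the teal and blue balls are the look-alikes. The side view agrees: ridge at (290,270), grip bar at (408,425), ball at (442,457).

```bash
cat >> h.py <<'E'
np.set_printoptions(precision=3,suppress=True)
def go(p,yaw=None,down=True):
    """rows units: shift/turn from current pose to TCP p; tool z down, tool y axis along world yaw (mod pi)"""
    o=manip.get_obs(); Rc=R.from_quat(o['ee_rot']); M=Rc.as_matrix()
    s=M.T@(np.array(p)-o['position'])/0.05
    out=[s]
    if yaw is not None:
        best=None
        for k in (0,np.pi):
            y=np.array([np.cos(yaw+k),np.sin(yaw+k),0]); z=np.array([0,0,-1.]); x=np.cross(y,z)
            w=(Rc.inv()*R.from_matrix(np.c_[x,y,z])).as_rotvec()/np.radians(8)
            if best is None or np.linalg.norm(w)<np.linalg.norm(best): best=w
        out.append(best)
    print('shift',out[0],'turn',out[1] if len(out)>1 else '')
def st():
    o=manip.get_obs(); print({k:np.round(o[k],3) for k in ['clock','position','joint_pos','ft_force','grip_width','grasp_force']}); print(R.from_quat(o['ee_rot']).as_matrix())
E
python3 - <<'E'
from h import *
st(); cal=manip.get_calibration('wrist'); o=manip.get_obs()
Rc=R.from_quat(o['ee_rot']); print('cam in tool',Rc.inv().apply(cal['xyz']-o['position']),(Rc.inv()*R.from_quat(cal['orientation'])).as_matrix(),cal['fx'])
go([0.36,0.27,0.30],np.pi/2)
for c in ['scene','side']:
    im,d,cal=shot(c); P,u,v=cloud(cal,d)
    g=im[v,u].max(1)
    m=(abs(P[:,0]-.45)<.15)&(abs(P[:,1]-.27)<.15)&(P[:,2]>.045)&(P[:,2]<.09)
    print(c,'high',m.sum(),P[m].min(0),P[m].max(0),np.median(P[m],0))
    t=(abs(P[:,0]-.45)<.15)&(abs(P[:,1]-.27)<.2)&(P[:,2]>.028)&(P[:,2]<.043)
    r=cv2.minAreaRect((P[t][:,:2]*1000).astype(np.float32)); print('top',t.sum(),r)
    b=(abs(P[:,0]-.47)<.12)&(abs(P[:,1]+.34)<.12)&(P[:,2]>.083)&(P[:,2]<.12)
    r=cv2.minAreaRect((P[b][:,:2]*1000).astype(np.float32)); print('bar',b.sum(),r,np.median(P[b],0))
E
```

```text
{'clock': np.float64(0.9), 'position': array([0.181, 0.598, 0.245]), 'joint_pos': array([-1.3  ,  0.332, -0.065,  1.46 ,  0.022,  1.35 , -0.088]), 'ft_force': array([0.166, 0.846, 0.087]), 'grip_width': np.float64(1.004), 'grasp_force': np.float64(0.0)}
[[-0.957  0.29   0.   ]
 [ 0.29   0.957  0.   ]
 [-0.     0.    -1.   ]]
cam in tool [ 0.077 -0.001 -0.129] [[ 0.     0.953  0.301]
 [ 1.    -0.001  0.   ]
 [ 0.001  0.301 -0.953]] 311.71213308233433
shift [-5.328 -5.246 -1.093] turn [ 0.001  0.    -2.104]
scene high 67 [0.401 0.284 0.045] [0.439 0.304 0.062] [0.416 0.292 0.055]
top 1200 ((456.0461120605469, 213.04501342773438), (127.96426391601562, 311.42852783203125), 19.15376853942871)
bar 386 ((451.3479309082031, -327.72882080078125), (79.74669647216797, 15.551101684570312), 78.4849853515625) [ 0.448 -0.331  0.099]
side high 80 [0.397 0.279 0.045] [0.453 0.338 0.065] [0.42  0.293 0.056]
top 1136 ((435.013671875, 272.32440185546875), (128.4913330078125, 194.78460693359375), 18.710651397705078)
bar 260 ((451.0549011230469, -327.4950256347656), (81.1201171875, 14.591761589050293), 79.06498718261719) [ 0.447 -0.338  0.103]
```

Run:
```python
from h import *
go([0.418,0.293,0.20],np.pi/2+.327)
```

```text
shift [-6.305 -4.471  0.906] turn [ 0.001  0.    -4.446]
```

```bash
python3 -m pendant '[[-0.8,-0.6,0,0,0,-0.6,0.2],[-1.6,-1.1,0,0,0,-1.2,0.2],[-2.4,-1.7,0,0,0,-1.8,0.2],[-3.2,-2.3,0.3,0,0,-2.4,0.2],[-4,-2.9,0.5,0,0,-3,0.2],[-4.8,-3.5,0.7,0,0,-3.6,0.2],[-5.5,-4,0.8,0,0,-4,0.2],[-6.3,-4.47,0.9,0,0,-4.45,0.2],[-6.3,-4.47,0.9,0,0,-4.45,0.2],[-6.3,-4.47,0.9,0,0,-4.45,0.2]]'
cat > m.py <<'E'
from h import *
st()
im,d,cal=shot('wrist','w1')
P,u,v=cloud(cal,d)
for t in ['shutter_grip','socket']:
    for r in manip.tip_of(t,'wrist')[:2]: print(t,r['p'],np.round(r['pixel']),px2w(cal,d,*r['pixel']),'z.05',atz(cal,*r['pixel'],.05)[:2],atz(cal,*r['pixel'],.036)[:2])
near=(abs(P[:,0]-.435)<.17)&(abs(P[:,1]-.27)<.17)
m=near&(P[:,2]>.052)&(P[:,2]<.075)
r=cv2.minAreaRect((P[m][:,:2]*1000).astype(np.float32)); print('ridge',m.sum(),r,np.median(P[m],0))
m=near&(P[:,2]>.03)&(P[:,2]<.045)
r=cv2.minAreaRect((P[m][:,:2]*1000).astype(np.float32)); print('top',m.sum(),r,np.median(P[m],0))
E
python3 m.py
```

```text
clock: 2.25
position: [0.4174, 0.2936, 0.2004]
ee_rot: [-0.163, 0.987, 0.0, -0.0]
ft_force: [-0.1, 0.9, -0.0]
grip_width: 0.601
grasp_force: 0.0
{'clock': np.float64(2.25), 'position': array([0.417, 0.294, 0.2  ]), 'joint_pos': array([-0.822,  0.108,  0.128,  1.828, -0.015,  1.205,  1.209]), 'ft_force': array([-0.095,  0.861, -0.01 ]), 'grip_width': np.float64(0.601), 'grasp_force': np.float64(0.0)}
[[-0.947 -0.322 -0.   ]
 [-0.322  0.947  0.   ]
 [-0.     0.    -1.   ]]
shutter_grip 0.92 [280. 211.] [0.421 0.295 0.06 ] z.05 [0.424 0.296] [0.428 0.297]
socket 0.61 [296. 199.] [0.41  0.307 0.041] z.05 [0.408 0.306] [0.412 0.308]
socket 0.15 [142. 376.] [0.438 0.251 0.245] z.05 [0.657 0.212] [0.673 0.209]
ridge 1787 ((490.9111328125, 198.2850341796875), (67.91857147216797, 263.45440673828125), 42.80424880981445) [0.549 0.123 0.061]
top 22386 ((463.3054504394531, 222.89208984375), (152.4138946533203, 312.5202331542969), 28.857646942138672) [0.433 0.266 0.036]
```

View pics/w1.png

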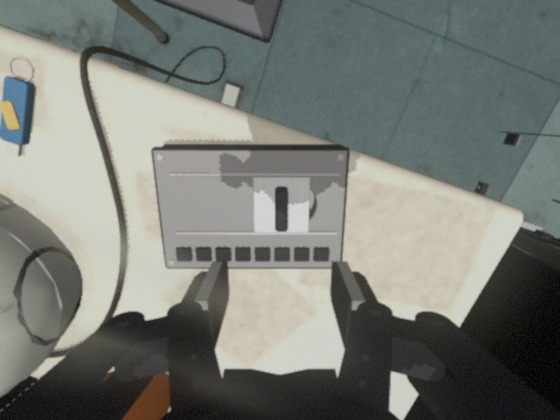

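The ridge stands at (281,208) on the bright shutter, with a sliver of the socket showing at its right (314,205). The keys run along the lower edge (row 254), so image right is the controller's own +y.

```bash
cat > m2.py <<'E'
from h import *
im,d,cal=shot('wrist')
g=im.max(2)
def rect(z,box,lo,hi,n):
    l,t,r,b=box; v,u=np.nonzero((g[t:b,l:r]>=lo)&(g[t:b,l:r]<hi)); 
    P=np.array([atz(cal,x+l,y+t,z)[:2] for x,y in zip(u,v)])*1000
    q=cv2.minAreaRect(P.astype(np.float32)); print(n,len(P),q,'mean',P.mean(0)); 
rect(.060,(268,180,296,238),0,60,'ridge')
print('ridge top z',[px2w(cal,d,281,y)[2] for y in (195,205,215,225)],'panel z',px2w(cal,d,220,210)[2],px2w(cal,d,335,220)[2])
# controller corners on top plane z=.036
for c in [(153,149),(347,148),(341,267),(168,268)]: print(c,atz(cal,*c,.036)[:2])
E
python3 m2.py
```

```text
ridge 139 ((410.0724792480469, 292.45306396484375), (20.26369285583496, 8.052976608276367), 18.7110652923584) mean [407.909 291.418]
ridge top z [np.float64(0.060177705869880305), np.float64(0.06046086975753118), np.float64(0.06100456519150732), np.float64(0.060814158380308625)] panel z 0.03567550512519668 0.03609331746204769
(153, 149) [0.409 0.167]
(347, 148) [0.35  0.337]
(341, 267) [0.465 0.378]
(168, 268) [0.524 0.208]
```

Run:
```python
from h import *
go([0.420,0.295,0.058],np.pi/2+.333)
```

```text
shift [-0.061 -0.003  2.848] turn [ 0.002  0.001 -0.026]
```

```bash
python3 -m pendant '[[-0.06,0,0.8,0,0,0,0],[-0.06,0,1.6,0,0,0,0],[-0.06,0,2.3,0,0,0,0],[-0.06,0,2.7,0,0,0,0],[-0.06,0,2.85,0,0,0,0],[-0.06,0,2.85,0,0,0,-1],[-0.06,0,2.85,0,0,0,-1],[-0.06,0,2.85,0,0,0,-1],[-0.06,0,2.85,0,0,0,-1],[-0.06,0,2.85,0,0,0,-1]]' 30
```

```text
clock: 3.7
position: [0.4209, 0.2947, 0.0588]
ee_rot: [-0.163, 0.987, 0.001, 0.001]
ft_force: [-2.7, -0.1, 6.9]
grip_width: 0.135
grasp_force: 33.8
```

```bash
python3 -m pendant '[[0,-0.15,0,0,0,0,-1],[0,-0.3,0,0,0,0,-1],[0,-0.5,0,0,0,0,-1],[0,-0.7,0,0,0,0,-1],[0,-0.85,0,0,0,0,-1],[0,-1.0,0,0,0,0,-1],[0,-1.05,0,0,0,0,-1],[0,-1.1,0,0,0,0,-1],[0,-1.1,0,0,0,0,-1],[0,-1.1,0,0,0,0,-1]]'
```

```text
clock: 4.95
position: [0.4381, 0.2441, 0.0588]
ee_rot: [-0.164, 0.987, 0.001, 0.001]
ft_force: [-4.5, 5.8, 5.6]
grip_width: 0.13
grasp_force: 33.7
```

```bash
python3 -m pendant '[[0,-0.03,0,0,0,0,-1],[0,-0.06,0,0,0,0,-1],[0,-0.09,0,0,0,0,-1],[0,-0.12,0,0,0,0,-1],[0,-0.12,0,0,0,0,-1],[0,-0.12,0,0,0,0,-1],[0,-0.12,0,0,0,0,-1],[0,-0.12,0,0,0,0,-1],[0,-0.12,0,0,0,0,-1],[0,-0.12,0,0,0,0,-1]]'
```

```text
clock: 6.2
position: [0.4382, 0.2437, 0.0588]
ee_rot: [-0.166, 0.986, 0.004, 0.001]
ft_force: [-10.0, 25.0, -1.7]
grip_width: 0.126
grasp_force: 32.9
```

The stop is reached: force is up to 27 N with no further motion. Release, lift, and look at the socket.

```bash
python3 -m pendant '[[0,0.12,0,0,0,0,-1],[0,0.12,0,0,0,0,0],[0,0.12,0,0,0,0,0],[0,0.12,0,0,0,0,0],[0,0.12,-0.6,0,0,0,0],[0,0.12,-1.4,0,0,0,0.2],[-0.5,0.6,-2.2,0,0,0,0.2],[-0.5,0.8,-3,0,0,0,0.2],[-0.5,0.8,-3,0,0,0,0.2],[-0.5,0.8,-3,0,0,0,0.2]]'
cat > m3.py <<'E'
from h import *
st()
im,d,cal=shot('wrist','w2')
for t in ['shutter_grip','socket']:
    for r in manip.tip_of(t,'wrist')[:2]: print(t,r['p'],np.round(r['pixel']),'z.05',atz(cal,*r['pixel'],.05)[:2],'z.036',atz(cal,*r['pixel'],.036)[:2])
P,u,v=cloud(cal,d)
m=(np.hypot(P[:,0]-.4156,P[:,1]-.3095)<.04)&(P[:,2]<.028)
Q=(P[m][:,:2]*1000).astype(np.float32)
if len(Q): print('hole',len(Q),cv2.minEnclosingCircle(Q),Q.mean(0))
E
python3 m3.py
```

```text
clock: 7.45
position: [0.4509, 0.2816, 0.207]
ee_rot: [-0.163, 0.987, -0.0, -0.0]
ft_force: [-0.3, -0.8, -0.5]
grip_width: 0.597
grasp_force: 0.0
{'clock': np.float64(7.45), 'position': array([0.451, 0.282, 0.207]), 'joint_pos': array([-0.78 ,  0.15 ,  0.149,  1.769, -0.023,  1.226,  1.274]), 'ft_force': array([-0.292, -0.791, -0.547]), 'grip_width': np.float64(0.597), 'grasp_force': np.float64(0.0)}
[[-0.947 -0.321 -0.001]
 [-0.321  0.947 -0.001]
 [ 0.001 -0.    -1.   ]]
shutter_grip 0.59 [248. 178.] z.05 [0.438 0.246] z.036 [0.441 0.246]
socket 0.73 [323. 171.] z.05 [0.41 0.31] z.036 [0.412 0.312]
hole 1410 ((417.32171630859375, 308.8593444824219), 21.518449783325195) [418.687 310.945]
```

View pics/w2.png

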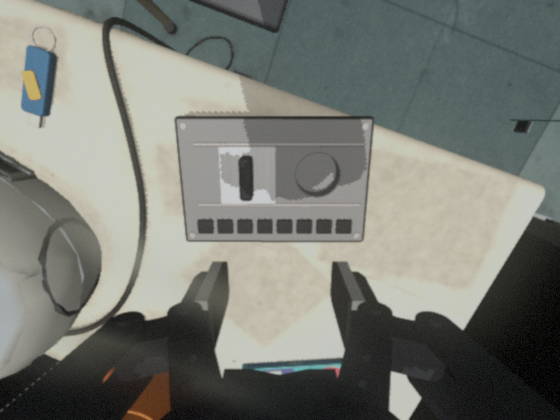

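The shutter is fully open: ridge at (246,178), uncovered round socket at (317,174), which gives a socket of about (0.416, 0.309). Next, over to the tray.

Run:
```python
from h import *
go([0.44,-0.02,0.30]); go([0.451,-.3275,0.24])
```

```text
shift [ 2.141 -5.642 -1.86 ] turn 
shift [  3.905 -11.536  -0.653] turn
```

```bash
python3 -m pendant '[[0,-0.1,-0.8,0,0,0.5,0.2],[0.2,-0.8,-1.5,0,0,1.5,0.2],[0.5,-1.6,-1.9,0,0,2.5,0.2],[0.8,-2.4,-1.9,0,0,3.5,0.2],[1.1,-3.2,-1.9,0,0,4.5,0.2],[1.5,-4,-1.9,0,0,5.5,0.2],[1.8,-4.8,-1.9,0,0,6.5,0.2],[2.1,-5.6,-1.9,0,0,7.5,0.2],[2.1,-5.6,-1.9,0,0,7.5,0.2],[2.1,-5.6,-1.9,0,0,7.5,0.2]]'
python3 - <<'E'
from h import *
st(); go([0.451,-.3275,0.23],-.195)
E
```

```text
clock: 8.85
position: [0.4415, -0.0163, 0.3023]
ee_rot: [0.352, 0.936, -0.0, -0.0]
ft_force: [0.0, -0.2, -0.1]
grip_width: 0.599
grasp_force: 0.0
{'clock': np.float64(8.85), 'position': array([ 0.441, -0.016,  0.302]), 'joint_pos': array([-0.514, -0.137,  0.408,  1.84 ,  0.054,  1.428,  0.736]), 'ft_force': array([ 0.032, -0.16 , -0.138]), 'grip_width': np.float64(0.599), 'grasp_force': np.float64(0.0)}
[[-0.753  0.658 -0.001]
 [ 0.658  0.753  0.   ]
 [ 0.001 -0.    -1.   ]]
shift [-4.243 -4.559  1.444] turn [-0.006 -0.003  7.5  ]
```

```bash
python3 -m pendant '[[-0.6,-0.7,0,0,0,0.9,0.2],[-1.2,-1.3,0,0,0,1.9,0.2],[-1.9,-2,0,0,0,2.9,0.2],[-2.5,-2.7,0.2,0,0,3.9,0.2],[-3.1,-3.3,0.6,0,0,4.9,0.2],[-3.7,-4,1,0,0,5.9,0.2],[-4.2,-4.5,1.4,0,0,6.8,0.2],[-4.25,-4.55,1.44,0,0,7.5,0.2],[-4.25,-4.55,1.44,0,0,7.5,0.2],[-4.25,-4.55,1.44,0,0,7.5,0.2]]'
cat > m4.py <<'E'
from h import *
st()
im,d,cal=shot('wrist','w3')
z={'tray_grip':.104,'ball_center':.024,'pocket':.024}
for t in z:
    for r in manip.tip_of(t,'wrist')[:2]: print(t,r['p'],np.round(r['pixel']),px2w(cal,d,*r['pixel']),atz(cal,*r['pixel'],z[t])[:2])
P,u,v=cloud(cal,d)
m=(abs(P[:,0]-.451)<.07)&(abs(P[:,1]+.3275)<.07)&(P[:,2]>.094)&(P[:,2]<.115)
Q=(P[m][:,:2]*1000).astype(np.float32)
print('bar',len(Q),cv2.minAreaRect(Q),np.median(P[m],0))
E
python3 m4.py
```

```text
clock: 10.1
position: [0.4523, -0.3267, 0.2307]
ee_rot: [0.771, 0.636, 0.0, -0.0]
ft_force: [0.3, -0.2, 0.1]
grip_width: 0.6
grasp_force: 0.0
{'clock': np.float64(10.1), 'position': array([ 0.452, -0.327,  0.231]), 'joint_pos': array([-0.143,  0.233,  0.803,  1.698, -0.175,  1.284,  0.504]), 'ft_force': array([ 0.334, -0.227,  0.125]), 'grip_width': np.float64(0.6), 'grasp_force': np.float64(0.0)}
[[ 0.19   0.982  0.   ]
 [ 0.982 -0.19   0.   ]
 [ 0.    -0.    -1.   ]]
ball_center 0.88 [394.  81.] [ 0.58  -0.242  0.037] [ 0.585 -0.241]
ball_center 0.84 [392. 258.] [ 0.563 -0.426  0.037] [ 0.566 -0.433]
pocket 0.62 [326. 191.] [ 0.5   -0.334  0.042] [ 0.502 -0.339]
bar 1419 ((453.0018310546875, -327.8309326171875), (79.47351837158203, 13.590970039367676), 78.78177642822266) [ 0.453 -0.325  0.104]
```

View pics/w3.png

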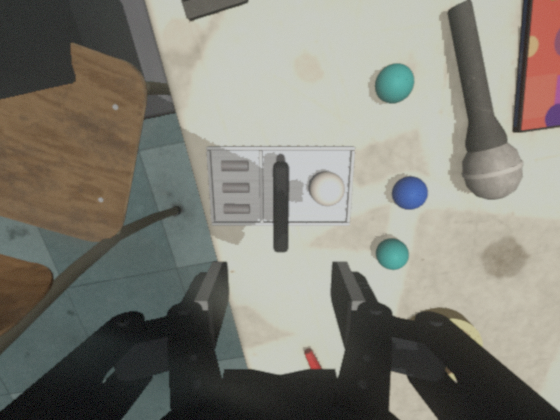

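The wrist view shows the bar at (281,205), the white ball in its pocket at (326,188), and nothing else within reach of the fingers. The bar centre is (0.453, -0.328), its top at 0.104 and its yaw -0.196.

```bash
python3 -m pendant '[[-0.02,0,0.8,0,0,0,0.2],[-0.02,0,1.6,0,0,0,0.2],[-0.02,0,2.3,0,0,0,0.1],[-0.02,0,2.7,0,0,0,0],[-0.02,0,2.86,0,0,0,0],[-0.02,0,2.86,0,0,0,-1],[-0.02,0,2.86,0,0,0,-1],[-0.02,0,2.86,0,0,0,-1],[-0.02,0,2.86,0,0,0,-1],[-0.02,0,2.86,0,0,0,-1]]' 70
```

```text
clock: 11.55
position: [0.4522, -0.3293, 0.089]
ee_rot: [0.773, 0.635, 0.001, 0.001]
ft_force: [-0.6, 0.8, 6.5]
grip_width: 0.154
grasp_force: 69.4
```

```bash
python3 -m pendant '[[0,0,-0.1,0,0,0,-1],[0,0,-0.3,0,0,0,-1],[0,0,-0.6,0,0,0,-1],[0,0,-1,0,0,0,-1],[0,0,-1.3,0,0,0,-1],[0,0,-1.5,0,0,0,-1],[0,0,-1.6,0,0,0,-1],[0,0,-1.6,0,0,0,-1],[0,0,-1.6,0,0,0,-1],[0,0,-1.6,0,0,0,-1]]'
cat > m5.py <<'E'
from h import *
import sys
st(); o=manip.get_obs(); 
im,d,cal=shot('wrist',sys.argv[1])
P,u,v=cloud(cal,d); Rt=R.from_quat(o['ee_rot'])
T=Rt.inv().apply(P-o['position'])   # tool frame: y = tray +x, x=tray +y, z down
# tray floor points
m=(abs(T[:,0])<.04)&(T[:,1]>.022)&(T[:,1]<.078)&(T[:,2]>.07)&(T[:,2]<.10)
m2=(abs(T[:,0])<.05)&(abs(T[:,1])<.085)&(T[:,2]>.065)&(T[:,2]<.105)
A=np.c_[T[m2][:,:2],np.ones(m2.sum())]; z=T[m2][:,2]
w=np.ones(len(z),bool)
for _ in range(6):
    c=np.linalg.lstsq(A[w],z[w],rcond=None)[0]; w=abs(A@c-z)<.004
print('floor fit: slopes',c,w.sum())
# ball
g=im.astype(int); b=(abs(T[:,0])<.035)&(T[:,1]>.02)&(T[:,1]<.08)&(T[:,2]<A[:0].sum()+c[2]-.012)&(T[:,2]>.03)
Q=T[b]; 
if len(Q)>20:
    B=np.c_[2*Q,np.ones(len(Q))]; s=np.linalg.lstsq(B,(Q**2).sum(1),rcond=None)[0]
    print('ball tool',s[:3],'r',np.sqrt(s[3]+s[:3]@s[:3]),'world',Rt.apply(s[:3])+o['position'],len(Q))
for r in manip.tip_of('pocket','wrist')[:2]: print('pocket',r['p'],r['pixel'],px2w(cal,d,*r['pixel']))
E
python3 m5.py w4
```

```text
clock: 12.8
position: [0.4511, -0.3287, 0.1673]
ee_rot: [0.773, 0.634, -0.0, -0.0]
ft_force: [-0.4, 0.1, -3.5]
grip_width: 0.145
grasp_force: 68.4
{'clock': np.float64(12.8), 'position': array([ 0.451, -0.329,  0.167]), 'joint_pos': array([-0.116,  0.301,  0.788,  1.775, -0.231,  1.162,  0.546]), 'ft_force': array([-0.396,  0.09 , -3.486]), 'grip_width': np.float64(0.145), 'grasp_force': np.float64(68.396)}
[[ 0.195  0.981 -0.001]
 [ 0.981 -0.195  0.   ]
 [ 0.    -0.001 -1.   ]]
floor fit: slopes [0.004 0.    0.084] 15215
ball tool [0.003 0.051 0.065] r 0.018615294876762948 world [ 0.502 -0.336  0.102] 2637
pocket 0.23 [356.0, 231.3] [ 0.498 -0.328  0.119]
```

View pics/w4.png

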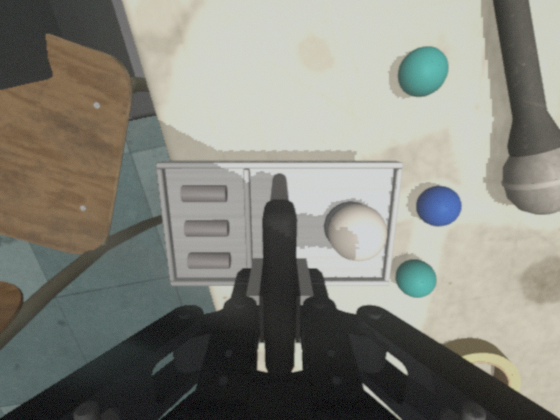

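Tray is level (floor slopes under 0.004) with the ball in its pocket at (356,231). Next, raise it further and carry it across.

```bash
python3 -m pendant '[[0,0,-0.2,0,0,0,-1],[0,0,-0.6,0,0,0,-1],[0.1,0,-1,0,0,0,-1],[0.25,-0.1,-1.4,0,0,0,-1],[0.5,-0.2,-1.8,0,0,0,-1],[0.8,-0.3,-2.2,0,0,0,-1],[1.15,-0.4,-2.5,0,0,0,-1],[1.5,-0.5,-2.65,0,0,0,-1],[1.7,-0.6,-2.7,0,0,0,-1],[1.8,-0.6,-2.7,0,0,0,-1]]'
python3 -m pendant '[[0.1,-0.04,0,0,0,0,-1],[0.4,-0.14,0,0,0,0,-1],[0.8,-0.27,0,0,0,0,-1],[1.3,-0.44,0,0,0,0,-1],[1.8,-0.61,0,0,0,0,-1],[2.3,-0.78,0,0,0,0,-1],[2.8,-0.95,0,0,0,0,-1],[3.2,-1.08,0,0,0,0,-1],[3.5,-1.18,0,0,0,0,-1],[3.6,-1.2,0,0,0,0,-1]]'
python3 - <<'E'
from h import *
st(); go([.367,.319,.30],-.195)
E
```

```text
clock: 14.15
position: [0.4393, -0.2345, 0.303]
ee_rot: [0.773, 0.635, 0.0, 0.0]
ft_force: [-0.2, 1.4, -3.3]
grip_width: 0.153
grasp_force: 68.4
clock: 15.4
position: [0.4156, -0.046, 0.3026]
ee_rot: [0.773, 0.635, -0.0, -0.0]
ft_force: [0.2, -0.5, -4.1]
grip_width: 0.15
grasp_force: 68.4
{'clock': np.float64(15.4), 'position': array([ 0.416, -0.046,  0.303]), 'joint_pos': array([-0.503, -0.207,  0.438,  1.889,  0.088,  1.441, -0.28 ]), 'ft_force': array([ 0.207, -0.513, -4.126]), 'grip_width': np.float64(0.15), 'grasp_force': np.float64(68.415)}
[[ 0.194  0.981 -0.   ]
 [ 0.981 -0.194 -0.   ]
 [-0.    -0.    -1.   ]]
shift [ 6.972 -2.371  0.052] turn [-0.002  0.001 -0.003]
```

```bash
python3 -m pendant '[[0.1,-0.04,0,0,0,0,-1],[0.4,-0.14,0,0,0,0,-1],[0.8,-0.27,0,0,0,0,-1],[1.3,-0.44,0,0,0,0,-1],[1.8,-0.61,0,0,0,0,-1],[2.3,-0.78,0,0,0,0,-1],[2.8,-0.95,0,0,0,0,-1],[3.2,-1.08,0,0,0,0,-1],[3.4,-1.15,0,0,0,0,-1],[3.5,-1.19,0,0,0,0,-1]]'
python3 -m pendant '[[0.1,-0.04,0,0,0,0,-1],[0.4,-0.14,0,0,0,0,-1],[0.8,-0.27,0,0,0,0,-1],[1.3,-0.44,0,0,0,0,-1],[1.8,-0.61,0,0,0,0,-1],[2.3,-0.78,0,0,0,0,-1],[2.8,-0.95,0.05,0,0,0,-1],[3.2,-1.08,0.1,0,0,0,-1],[3.4,-1.15,0.15,0,0,0,-1],[3.45,-1.18,0.15,0,0,0,-1]]'
python3 m5.py w5
python3 - <<'E'
from h import *
go([.367,.319,.245],-.195)
E
```

```text
clock: 16.65
position: [0.3913, 0.1371, 0.3027]
ee_rot: [0.773, 0.635, -0.0, 0.0]
ft_force: [0.3, -0.8, -4.8]
grip_width: 0.155
grasp_force: 68.4
clock: 17.9
position: [0.367, 0.3176, 0.2949]
ee_rot: [0.773, 0.635, -0.0, 0.0]
ft_force: [0.5, -0.1, -3.9]
grip_width: 0.152
grasp_force: 68.4
{'clock': np.float64(17.9), 'position': array([0.367, 0.318, 0.295]), 'joint_pos': array([-0.807,  0.001, -0.001,  1.739,  0.   ,  1.402, -1.003]), 'ft_force': array([ 0.455, -0.141, -3.889]), 'grip_width': np.float64(0.152), 'grasp_force': np.float64(68.415)}
[[ 0.195  0.981 -0.001]
 [ 0.981 -0.195 -0.001]
 [-0.001 -0.    -1.   ]]
floor fit: slopes [0.006 0.001 0.084] 15281
ball tool [0.005 0.051 0.065] r 0.018608115673280093 world [0.417 0.313 0.23 ] 2650
shift [ 0.036 -0.013  1.007] turn [ 0.     0.001 -0.011]
```

View pics/w5.png

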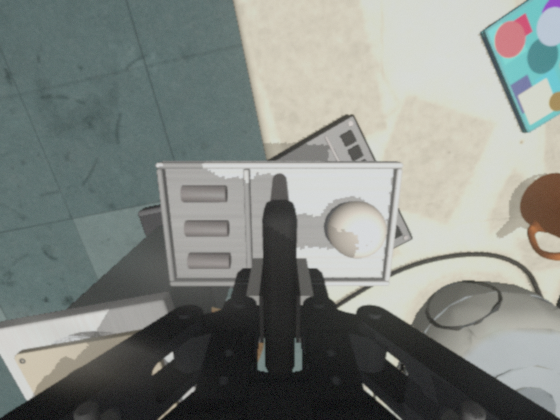

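The tray is over the controller, level, with the ball in its pocket at (356,230). Lower straight down about 50 mm and settle.

```bash
python3 -m pendant '[[0,0,0.1,0,0,0,-1],[0,0,0.25,0,0,0,-1],[0,0,0.45,0,0,0,-1],[0,0,0.65,0,0,0,-1],[0,0,0.85,0,0,0,-1],[0,0,0.95,0,0,0,-1],[0,0,1,0,0,0,-1],[0,0,1,0,0,0,-1],[0,0,1,0,0,0,-1],[0,0,1,0,0,0,-1]]'
python3 m5.py w6
python3 - <<'E'
from h import *
im,d,cal=shot('scene','s6'); P,u,v=cloud(cal,d)
for nm,c in (('scene',0),('side',0)):
    im,d,cal=shot(nm)
    for t in ('tray_grip','ball_center','shutter_grip'):
        for r in manip.tip_of(t,nm)[:1]: print(nm,t,round(r['p'],2),px2w(cal,d,*r['pixel']))
E
```

```text
clock: 19.25
position: [0.3672, 0.3176, 0.2456]
ee_rot: [0.773, 0.634, 0.0, -0.0]
ft_force: [-0.4, -1.2, -3.8]
grip_width: 0.149
grasp_force: 68.4
{'clock': np.float64(19.25), 'position': array([0.367, 0.318, 0.246]), 'joint_pos': array([-0.805,  0.025, -0.002,  1.818, -0.   ,  1.298, -1.003]), 'ft_force': array([-0.392, -1.208, -3.773]), 'grip_width': np.float64(0.149), 'grasp_force': np.float64(68.414)}
[[ 0.195  0.981  0.   ]
 [ 0.981 -0.195  0.   ]
 [ 0.     0.    -1.   ]]
floor fit: slopes [0.005 0.001 0.084] 15304
ball tool [0.005 0.051 0.065] r 0.018607409798637647 world [0.418 0.312 0.181] 2651
scene tray_grip 0.66 [0.358 0.308 0.261]
scene ball_center 0.64 [ 0.558 -0.44   0.03 ]
side tray_grip 0.66 [0.363 0.296 0.262]
side ball_center 0.78 [ 0.583 -0.368  0.035]
side shutter_grip 0.49 [0.441 0.244 0.053]
```

```bash
python3 -c "
from workcell import manip
print(manip.hand_in())"
```

```text
the job is handed in; nothing more can be done
None
```

I handed the job in with the shutter slid open to its stop and the tray held level, the ball in its pocket: by my measurements the pocket is within about 3 mm of straight above the socket and the tray's underside about 12 cm above the panel; the hand-in gave no verdict.

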